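# Index the heel fixture to its next hole

### The job

Bring the next heel under the press: push the round head of the indexing plunger down with the fingertips until its pin is free, and push the turntable round anticlockwise (seen from above) to the very next hole, no farther. Then let the plunger spring fully back up so that the table is locked, and move the hand clear. Do this without gripping the table's housing or forcing it against the lock, and leave the hammer, shoe last, jar and tin lying about where they are.

Things in the scene. Friction and masses are not known exactly. Their poses are not given: they have to be found in the camera images.
- table_axis (a point): On the upright axis of the round aluminium turntable (194 mm across), at its top, 78 mm above the bench; z up. Six black rubber heels ride on it within 85 mm of the axis, tops 104 mm above the bench. Below it is a fixed steel index plate, 264 mm across, top 58 mm above the bench, with six holes 60 degrees apart, 115 mm from the axis.
- fixture: Grey cast base, fixed on the bench; origin on the bench, on the table axis; z up. Its heel press stands on the far side from the robot: a 36 mm square column 175 mm from the axis along this x axis, and an arm, 178 to 212 mm above the bench, reaching back from it to 43 mm from the axis.
- plunger_top (a point): Centre of the top of the plunger's round dark steel head (46 mm diameter), 150 mm from the table axis and 94 mm above the bench when up. It moves with the head: down as it is pressed, round with the turntable. Site z is up, x points to the table axis. Shut fingers fit on it between the housing's lips; pressing and pushing sideways turns the table.
- housing (a point): Centre between the tops of two upright lips of the aluminium housing in which the plunger head sits; it sticks out of the turntable on the robot's side and turns with it. Each lip is 8 mm thick, 44 mm long radially, top 108 mm above the bench, 14 mm above the raised head; gap between them 58 mm, along the turning direction (this y axis), open radially and above.
- plunger (a joint): How far the plunger is pressed down, m: 0 fully up, 0.012 fully down. Spring: about 4 N when up, 7.5 N when down. Its pin stands 7 mm up in a hole of the index plate from below; pressed more than 8 mm, the table can turn. Eased off between holes, the pin rubs under the plate (at about 7 mm) and springs up into the next hole when that comes over it.
- turntable (a joint): Angle of the turntable in rad, 0 in the hole where it starts, positive anticlockwise seen from above; the next hole is at 1.047 (60 degrees). It stays where it is left (friction about 0.08 N m); a pin in a hole leaves up to 1.5 degrees of play either way.
- hammer_mid (a point): A loose hammer, 260 mm long, lying on the bench, here at the middle of its length. To be left alone.
- last_mid (a point): A loose wooden shoe last, 250 mm long, 80 mm wide, 105 mm high, standing on its sole, here at its middle, half-way up. To be left alone.
- polish_jar_mid (a point): A loose amber glass jar, 68 mm diameter, 75 mm high, here at its centre. To be left alone.
- nail_tin_mid (a point): A loose steel tin, 72 mm diameter, 60 mm high, here at its centre. To be left alone.

How it is judged (in metres and radians):
On the way, in this order (a step that is already met when the one before it is completed fails the run):
1. the plunger is pressed in far enough to free the pin, with the table still at its first hole (value of joint plunger above 0.0072 m and value of joint turntable between -0.1 and 0.1 rad and contact force between the fingers and plunger above 0.5 N), for 0.1 s.
2. the table has been turned on anticlockwise, off its first hole (value of joint turntable above 0.5 rad), for 0.05 s.
At the end, for the whole second after the job is handed in: The turntable rests within 0.05 rad of the next hole (1.047 rad), the plunger is up to within 2.5 mm so that its pin locks the table, and the hammer, last, jar and tin are within 15 mm of where they were (value of joint turntable between 0.9972 and 1.0972 rad and value of joint plunger below 0.0025 m and velocity of joint turntable between -0.05 and 0.05 rad/s and distance of each of hammer_mid, last_mid, polish_jar_mid, nail_tin_mid from where it was at the start of the episode below 0.015 m); the robot touches nothing.
It fails at once if the table is turned past the next hole (value of joint turntable above 1.1972 rad).
It fails at once if the table is turned clockwise (value of joint turntable below -0.15 rad).
It fails at once if the hammer, last, jar or tin is lifted or moved more than 15 mm (distance of any of hammer_mid, last_mid, polish_jar_mid, nail_tin_mid from where it was at the start of the episode above 0.015 m).
It fails at once if the turntable or its housing is gripped hard or forced (contact force between the fingers and turntable above 40 N).
It also fails if it takes over 45 s, if anything falls off the work surface, if the arm or the gripper's body presses on something with over 40 N, if the wrist force passes 120 N, or if a joint passes its speed limit or range.

### The arm

A 6-joint arm with a two-finger parallel gripper is mounted at the origin on the work surface. World frame = base frame: x ahead of the robot, y to its left, z up, the work surface at z = 0. Lengths are in mm, angles in rad, forces in N, time in s.
With the tool pointing down it reaches from about 275 to 1000 mm from the base axis. Payload 8.4 kg.
Tool frame: the origin (TCP) lies midway between the tips of the shut fingers; the grasp point (between the pads) lies 19 mm behind it; y points along the fingers, z is the direction in which the jaws open and shut, and the axes are right-handed (so a half turn about y gives the same grasp; the last joint's range is limited). The gripper opens to 85 mm and grips with 20 to 120 N. Pads are 22 mm wide; open, the fingers measure 114 mm over their backs; the gripper's body (76 mm by 85 mm) begins 54 mm behind the grasp point. The pads swing forward as they close: fully open they stand 13 mm farther back than shut.
Start: joints at [1.108, 0.353, 1.633, -0, 1.155, -0.002], TCP at [277.914, 559.814, 199.881] pointing down, gripper open.
Joint ranges: [-2.63, 2.63], [-0.92, 2.1], [0.06, 2.66], [-1.3, 4.44], [0, 2.69], [-3.02, 3.02]. Speed limits (rad/s): [2.22, 2.22, 2.79, 3.14, 3.14, 3.14].

### API

Orientations are given as [roll, pitch, yaw] about the fixed x, y, z axes, in that order (R = Rz(yaw) Ry(pitch) Rx(roll)).
In Python, from rig import r gives the robot as it stands. The module is installed in compiled form; this text tells all that it offers.
- The arm moves only by the tool apply_moves, never from a script. Its argument "plan" is text: rows parted by semicolons, each of 7 numbers parted by spaces: the shift along the tool's x, y, z in cm, then the turn, a rotation vector about the tool's x, y, z in degrees, then the closure, from 0 (fully open) to 1 (shut). A call has 1 to 20 rows; each row shifts and turns the pose as measured when the row begins, along the tool's axes as they then stand; what a row does not reach is not made up. A row lasts 1/10 s, in which the tool goes at most 50 mm and 8.59 degrees, less where a joint would pass 70% of its speed; a pose out of reach is approached as far as the arm can. A call is refused whole if a number of a shift passes 5 or a number of a turn 8.59, either way. A call with a gripper value outside its range is refused whole. The fingers move at their own pace and stop on an object; "squeeze" is the grip in N (left out, the last holds). Time passes only in rows, so rows that do not move let the fingers close. It gives the time, the measured TCP pose, the force and the opening at its end, in the units of the state.
- r.sense(): the state, without advancing time (a new reading comes with each control period).
- r.grab_frame(name): name is "side" or "top"; returns the picture (420x560x3 uint8, blue, green, red); there is no depth.
- r.get_calibration(name): a dict with "vertical_fov" (degrees; the focal length in pixels is half the picture's height over the tangent of half this angle, whatever the lens; pixels are square), "cx", "cy" (the principal point, pixels), "D" ([k1, k2, p1, p2, k3] as OpenCV has them; the pictures are not rectified), "R" (3x3) and "t" (3): a world point X has camera coordinates R X + t. Camera axes: x right, y down, z forward; pixel columns grow to the right and rows downward; lengths in mm; the calibration is good to about 2 mm. A picture is of the moment at which its call begins. get_calibration takes no time and is no camera call.
- r.sign_off(): hands the job in, once; it reports no verdict.
The state is a dict: "clock": time; "qpos": joint angles; "qvel": joint speeds; "joint_efforts": joint torques, N m; "eef_pos": TCP position; "tcp_rot": TCP orientation; "contact_force": force on the tool from outside, world axes, zero at the start; "wrist_torque": the same for the moment, N m; "opening": opening from 0.0 (shut) to 1.0 (fully open).
Only numpy, scipy, OpenCV 4.12 (cv2) and the standard library are available. Lean on these libraries where they do the work, as an engineer would, in place of code of your own. Each camera call takes 0.05 s, during which the arm holds its last target. There are 200 camera calls.

## Working session

There is one attempt and no reset: what is moved stays moved. The work goes in short steps, Python scripts to look and compute and a tool call to move; the robot and the scene stay as the last step left them, time stands still between calls to the robot, and variables do not carry over. Pictures are saved under pics/ and viewed, about 8 in all and at most 12, crops included, and the job is handed in when it is done.

Besides the shell and the picture viewer there is one more tool, called after "Request:" by a JSON object that holds its "api" and its "payload", one argument or row to a line. apply_moves: Moves the arm, as the interface text tells. Its arguments: {"type":"object","properties":{"plan":{"type":"string"},"squeeze":{"type":"number"}},"required":["plan"]}

```bash
mkdir -p pics; python3 - <<'E'
from rig import r
import cv2
s=r.sense(); print({k:s[k] for k in('clock','eef_pos','tcp_rot','opening','contact_force')})
for n in('top','side'):
    f=r.grab_frame(n); cv2.imwrite(f'pics/{n}0.png',f); print(n,r.get_calibration(n))
E
```

```text
{'clock': 0.0, 'eef_pos': array([277.71407966, 559.36502775, 199.16532665]), 'tcp_rot': array([-1.57212776e+00, -1.35716702e-05, -4.60838095e-01]), 'opening': 1.0013076046665546, 'contact_force': array([-1.19211094,  0.02763408, -0.32342203])}
top {'vertical_fov': 44.71837534855955, 'cx': 283.1982344558201, 'cy': 214.52741151864046, 'D': array([-0.07724027,  0.        ,  0.        ,  0.        ,  0.        ]), 'R': array([[ 0.02615667, -0.99964759, -0.00453096],
       [-0.99485299, -0.02558682, -0.09804514],
       [ 0.09789466,  0.00707217, -0.99517165]]), 't': array([  -6.06120419,  611.03441686, 1367.84137435])}
side {'vertical_fov': 56.38799236946964, 'cx': 273.6805682366879, 'cy': 203.19258001117376, 'D': array([-0.03195787,  0.        ,  0.        ,  0.        ,  0.        ]), 'R': array([[ 0.75691122, -0.65351064,  0.00304161],
       [-0.52051907, -0.60567842, -0.6018418 ],
       [ 0.39515226,  0.4539576 , -0.79860954]]), 't': array([-423.82792773,  353.37100391,  920.68619731])}
```

View pics/top0.png

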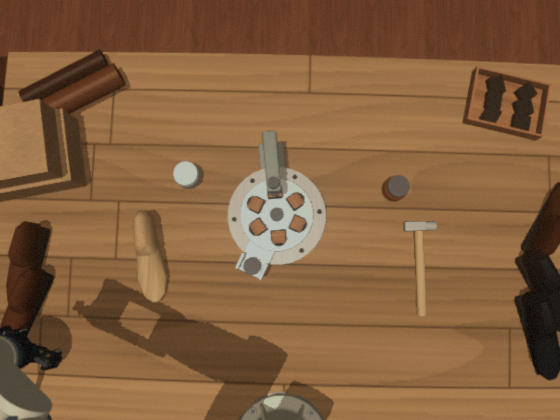

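View pics/side0.png

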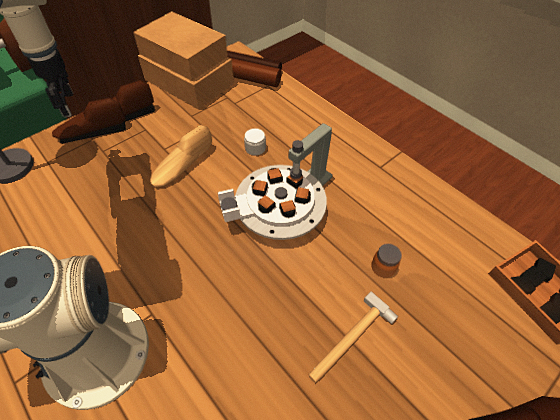

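Top view: the table centre is near (277,215), the plunger head near (252,266) between the housing lips, and plate holes are near (252,182), (295,176), (320,211), (302,250) and (234,219). The press lies above the table. The last (150,255) and the tin (186,175) are to the left, the jar (398,187) and the hammer (420,265) to the right. The side view shows the same layout, with the head near (229,204).

```bash
cat > h.py <<'E'
import numpy as np, cv2
from rig import r
def cast(n,uv,z):
    c=r.get_calibration(n); f=210/np.tan(np.radians(c['vertical_fov'])/2)
    K=np.array([[f,0,c['cx']],[0,f,c['cy']],[0,0,1]])
    p=cv2.undistortPoints(np.array(uv,float).reshape(-1,1,2),K,c['D']).reshape(-1,2)
    d=np.c_[p,np.ones(len(p))]@c['R']; o=-c['R'].T@c['t']
    return o+d*((z-o[2])/d[:,2])[:,None]
def blobs(n,im,box,lo,hi,minA):
    x0,y0,x1,y1=box; h=cv2.cvtColor(im,cv2.COLOR_BGR2HSV)[y0:y1,x0:x1]
    m=cv2.inRange(h,lo,hi); N,_,st,ce=cv2.connectedComponentsWithStats(m)
    return [(st[i,4],st[i,2],st[i,3],ce[i]+[x0,y0]) for i in range(1,N) if st[i,4]>=minA]
E
python3 - <<'E'
from h import *
np.set_printoptions(precision=1,suppress=True)
for n,box in(('top',(225,160,330,282)),('side',(212,160,332,240))):
    im=cv2.imread(f'pics/{n}0.png'); print(n)
    for b in blobs(n,im,box,(0,0,0),(180,255,120),4):
        print(b[:3],b[3],cast(n,[b[3]],58)[0,:2],cast(n,[b[3]],78)[0,:2],cast(n,[b[3]],94)[0,:2])
    x0,y0,x1,y1=box
    cv2.imwrite(f'pics/{n}_c.png',cv2.resize(im[y0:y1,x0:x1],None,fx=4.8,fy=4.8,interpolation=cv2.INTER_CUBIC))
a=cv2.imread('pics/top_c.png');b=cv2.imread('pics/side_c.png')
b=cv2.resize(b,(400,267));a=cv2.resize(a,(400,465));o=np.zeros((465,800,3),np.uint8);o[:,:400]=a;o[:267,400:]=b
cv2.imwrite('pics/crops.png',o)
E
```

```text
top
(np.int32(415), np.int32(22), np.int32(39)) [277.4 179.9] [701.9  27.7] [698.6  27.3] [695.9  27. ]
(np.int32(12), np.int32(4), np.int32(4)) [294.5 176.5] [712.3 -18.3] [708.8 -18. ] [706.  -17.8]
(np.int32(14), np.int32(5), np.int32(4)) [252.  180.4] [698.7  96.3] [695.4  94.9] [692.7  93.8]
(np.int32(20), np.int32(6), np.int32(8)) [301.1 195.8] [660.  -37.1] [657.3 -36.6] [655.1 -36.2]
(np.int32(21), np.int32(5), np.int32(8)) [248.7 200.4] [644.1 103.4] [641.6 101.9] [639.6 100.7]
(np.int32(7), np.int32(6), np.int32(3)) [257.7 197. ] [653.9  79.4] [651.3  78.3] [649.1  77.3]
(np.int32(44), np.int32(16), np.int32(15)) [258.8 207.5] [625.6  75.5] [623.4  74.4] [621.6  73.5]
(np.int32(36), np.int32(17), np.int32(13)) [293.8 205.5] [633.3 -18.1] [631.  -17.9] [629.1 -17.6]
(np.int32(7), np.int32(5), np.int32(3)) [326.6 206. ] [ 634.3 -106.4] [ 631.9 -104.8] [ 630.  -103.5]
(np.int32(125), np.int32(12), np.int32(13)) [276.4 214. ] [609.2  27.8] [607.2  27.4] [605.7  27.1]
(np.int32(17), np.int32(5), np.int32(5)) [318.8 211.2] [619.6 -85.8] [617.4 -84.5] [615.7 -83.5]
(np.int32(11), 
[... 2725 characters left out ...]
1.9 -40.9]
(np.int32(28), np.int32(11), np.int32(14)) [308.2 213.3] [631.9 -64. ] [620.9 -73.4] [612.1 -80.8]
(np.int32(688), np.int32(101), np.int32(33)) [276.3 230. ] [528.  -47.6] [519.3 -57.4] [512.3 -65.1]
(np.int32(4), np.int32(3), np.int32(2)) [246.8 216.8] [494.4  38.8] [486.5  27.1] [480.1  17.8]
(np.int32(15), np.int32(5), np.int32(4)) [310.9 220.6] [620.5 -86.8] [609.8 -95.6] [ 601.2 -102.7]
(np.int32(6), np.int32(5), np.int32(3)) [299.  221.3] [593.9 -67.1] [583.7 -76.4] [575.6 -83.8]
(np.int32(12), np.int32(4), np.int32(3)) [271.5 231. ] [515.9 -41.7] [507.5 -51.6] [500.7 -59.5]
(np.int32(6), np.int32(6), np.int32(6)) [324.5 236.5] [ 612.2 -147.7] [ 601.6 -155.2] [ 593.1 -161.1]
```

View pics/crops.png

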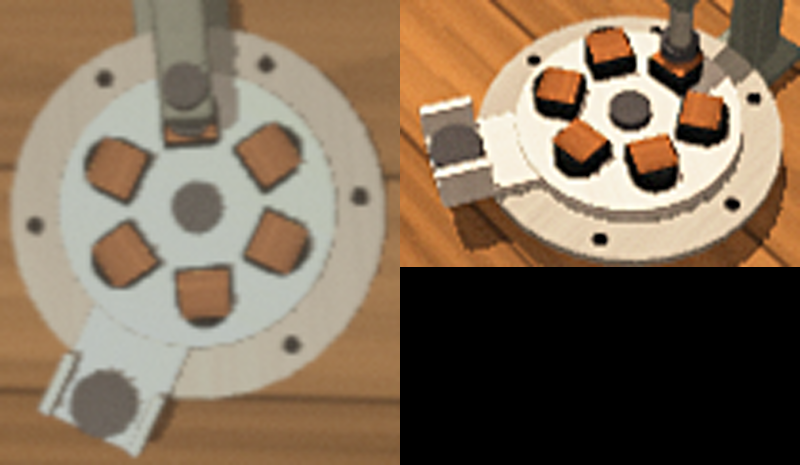

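The holes give an axis at (606.5, 28). The head is at (469.5, 87) in both views, at radius 149 and 156.6°, which agrees with the sixth hole. The next hole puts the head at about (486, -61). First I move above the head with the fingers shutting.

Request:
{"api": "apply_moves", "payload": {
  "plan": "2.4 0 -2.1 0 0 0 1;2.4 0 -2.1 0 0 0 1;2.4 0 -2.1 0 0 0 1;2.4 0 -2.1 0 0 0 1;2.4 0 -2.1 0 0 0 1;2.4 0 -2.1 0 0 0 1;2.4 0 -2.1 0 0 0 1;2.4 0 -2.1 0 0 0 1;2.4 0 -2.1 0 0 0 1;2.4 0 -2.1 0 0 0 1;2.4 0 -2.1 0 0 0 1;2.4 0 -2.1 0 0 0 1;2.4 0 -2.1 0 0 0 1;2.4 0 -2.1 0 0 0 1;2.4 0 -2.1 0 0 0 1;2.4 0 -2.1 0 0 0 1;0 0 0 0 0 0 1",
  "squeeze": 20
}}

```text
clock: 1.8
eef_pos: [475.9, 68.2, 195.4]
tcp_rot: [-1.578, 0.003, -0.457]
contact_force: [0.2, 0.8, -0.5]
opening: 0.001
```

```bash
cat > st.py <<'E'
# state, and the shift in tool axes (cm) to a world target given as x y z
import sys; from h import *
from scipy.spatial.transform import Rotation as Ro
np.set_printoptions(precision=2,suppress=True)
s=r.sense(); p=s['eef_pos']; R=Ro.from_euler('xyz',s['tcp_rot']).as_matrix()
print(s['clock'],p,s['tcp_rot'],s['contact_force'],s['opening'])
print('radius/angle',np.hypot(*(p[:2]-[606.5,28])),np.degrees(np.arctan2(p[1]-28,p[0]-606.5))%360)
if len(sys.argv)>3: print('tool cm',R.T@(np.array(sys.argv[1:4],float)-p)/10)
E
python3 st.py 469.5 87 110
```

```text
1.8 [475.92  68.16 195.45] [-1.58  0.   -0.46] [ 0.18  0.82 -0.48] 0.0008912195846751303
radius/angle 136.61145167637258 162.904748284319
tool cm [-1.39  8.54  1.47]
```

Request:
{"api": "apply_moves", "payload": {
  "plan": "-0.7 1.2 0.7 0 0 0 1;-0.7 1.2 0.8 0 0 0 1;0 1.2 0 0 0 0 1;0 1.2 0 0 0 0 1;0 1.2 0 0 0 0 1;0 1 0 0 0 0 1;0 0.8 0 0 0 0 1;0 0 0 0 0 0 1;0 0 0 0 0 0 1"
}}

```text
clock: 2.7
eef_pos: [463.2, 94.6, 107.3]
tcp_rot: [-1.582, 0.009, -0.45]
contact_force: [0.7, -0.2, 0.4]
opening: -0.0
```

```bash
python3 st.py 469.5 87 100
```

```text
2.7 [463.24  94.56 107.29] [-1.58  0.01 -0.45] [ 0.72 -0.16  0.4 ] -3.367238454044628e-05
radius/angle 157.96974055655002 155.08056797861434
tool cm [ 0.9   0.73 -0.4 ]
```

Request:
{"api": "apply_moves", "payload": {
  "plan": "0.4 0.3 -0.2 0 0 0 1;0.4 0.3 -0.2 0 0 0 1;0 0 0 0 0 0 1;0 0 0 0 0 0 1"
}}

```text
clock: 3.1
eef_pos: [470.4, 86.8, 101.9]
tcp_rot: [-1.58, 0.007, -0.45]
contact_force: [0.2, -0.3, 0.6]
opening: 0.001
```

```bash
python3 st.py 469.5 87 84; cat > crop.py <<'E'
import sys; from h import *
a=r.grab_frame('top')[160:300,210:350]; b=r.grab_frame('side')[150:270,190:350]
o=np.zeros((400,800,3),np.uint8); o[:,:400]=cv2.resize(a,(400,400),interpolation=2); o[:300,400:]=cv2.resize(b,(400,300),interpolation=2)
cv2.imwrite(sys.argv[1],o)
E
python3 crop.py pics/c1.png
```

```text
3.1 [470.38  86.76 101.93] [-1.58  0.01 -0.45] [ 0.19 -0.31  0.64] 0.0014477777478125887
radius/angle 148.26192207396392 156.65256961800688
tool cm [-0.08  1.79  0.  ]
```

View pics/c1.png

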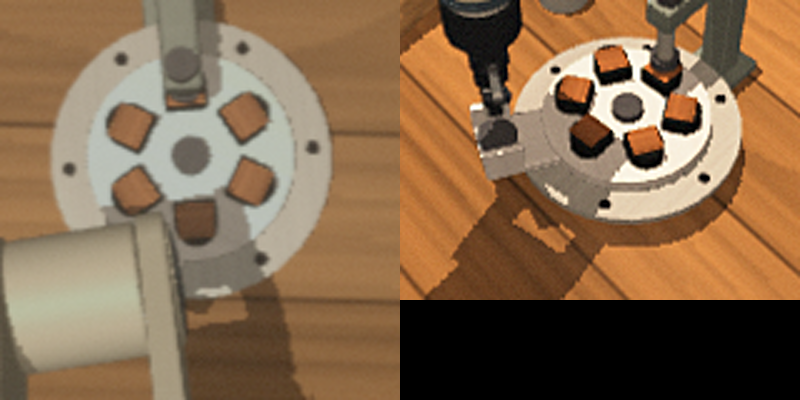

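The crop shows the shut fingertips just above the dark head, at crop position (495,115), between the lips. Next I press down, stopping near z = 84.

Request:
{"api": "apply_moves", "payload": {
  "plan": "0 0.4 0 0 0 0 1;0 0.4 0 0 0 0 1;0 0.4 0 0 0 0 1;0 0.3 0 0 0 0 1;0 0.2 0 0 0 0 1;0 0 0 0 0 0 1;0 0 0 0 0 0 1;0 0 0 0 0 0 1"
}}

```text
clock: 4.0
eef_pos: [469.8, 86.9, 83.3]
tcp_rot: [-1.58, 0.007, -0.45]
contact_force: [-0.0, 0.0, 0.0]
opening: -0.002
```

```bash
python3 st.py 469.5 87 83.5
```

```text
4.0 [469.82  86.9   83.34] [-1.58  0.01 -0.45] [-0.04  0.04  0.02] -0.0024980003630410354
radius/angle 148.83151466429837 156.6866017383899
tool cm [-0.03 -0.02 -0.01]
```

```bash
python3 - <<'E'
from h import *
for _ in range(4):
    a=r.grab_frame('side'); s=r.sense(); print(s['eef_pos'],s['contact_force'],s['wrist_torque'])
cv2.imwrite('pics/c2.png',cv2.resize(a[160:240,190:300],(770,560),interpolation=2))
E
```

```text
[469.88176899  86.90586716  83.40183892] [0.52204835 0.58097162 0.41073747] [ 0.05690511 -0.03285542 -0.05080554]
[469.85781677  86.90531904  83.39637935] [ 0.67025672  0.01703758 -0.04736007] [0.04015116 0.06483825 0.03103872]
[469.92326568  86.89136471  83.44589097] [-0.3111878   0.33646387  0.15239929] [-0.01327849  0.0015416  -0.04374583]
[469.90297979  86.91345141  83.42738681] [-0.64131816  0.64818878  0.12515456] [-0.00132371  0.02686498  0.02460874]
```

View pics/c2.png

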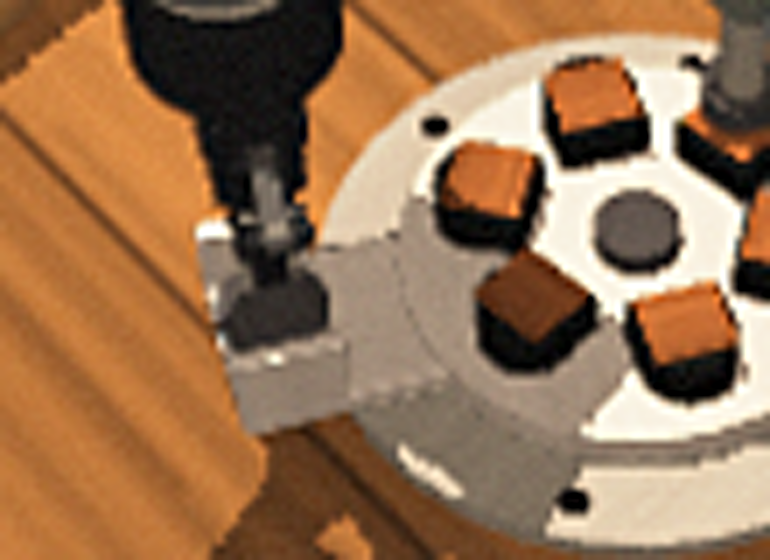

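The side crop shows the tips meeting the head at crop (275,285), and I can't tell whether the head has dropped. The wrist force reads about zero, so I lower in small steps and watch the force.

Request:
{"api": "apply_moves", "payload": {
  "plan": "0 0.15 0 0 0 0 1;0 0 0 0 0 0 1;0 0 0 0 0 0 1"
}}

```text
clock: 4.5
eef_pos: [470.0, 86.9, 82.0]
tcp_rot: [-1.58, 0.007, -0.45]
contact_force: [0.4, -0.2, 0.7]
opening: 0.003
```

```bash
python3 st.py 469.5 87 83.5; python3 - <<'E'
from h import *
s=r.sense();print(s['joint_efforts'],s['qpos'])
a=cv2.imread('pics/side0.png');b=r.grab_frame('side')
for im in(a,b):
    print([ (x[:3],x[3]) for x in blobs('side',im,(218,196,240,214),(0,0,0),(180,255,105),20)])
cv2.imwrite('pics/c3.png',np.hstack([cv2.resize(x[190:225,210:250],(400,350),interpolation=0) for x in (a,b)]))
E
```

```text
4.5 [470.    86.9   81.97] [-1.58  0.01 -0.45] [ 0.45 -0.16  0.72] 0.0028209727195133397
radius/angle 148.66750107512433 156.66099750215494
tool cm [-0.05 -0.15 -0.01]
[ 7.31439468e-04 -4.72033489e+01 -2.53799164e+01 -1.49048347e-02
  6.52715145e-02 -4.22161224e-05] [ 0.18242294  0.29112253  2.03720065 -0.00476297  0.82404367 -0.93523803]
[((np.int32(140), np.int32(17), np.int32(12)), array([228.34285714, 203.17142857]))]
[((np.int32(177), np.int32(17), np.int32(15)), array([228.34463277, 202.78531073]))]
```

View pics/c3.png

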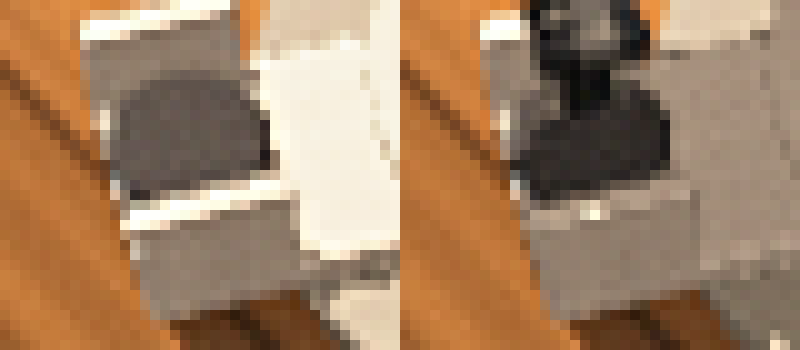

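The tips end at about pixel (229,201.5) and the head has not visibly moved. The measured z therefore seems to sit below the true tip height, so I keep lowering under force watch.

Request:
{"api": "apply_moves", "payload": {
  "plan": "0 0.2 0 0 0 0 1;0 0 0 0 0 0 1;0 0.2 0 0 0 0 1;0 0 0 0 0 0 1"
}}

```text
clock: 4.95
eef_pos: [469.9, 86.9, 77.6]
tcp_rot: [-1.58, 0.007, -0.45]
contact_force: [0.1, -1.0, -0.8]
opening: -0.003
```

```bash
python3 st.py
```

```text
4.95 [469.92  86.88  77.6 ] [-1.58  0.01 -0.45] [ 0.06 -1.02 -0.76] -0.0028666506939927774
radius/angle 148.7340270345302 156.6777087388826
```

Request:
{"api": "apply_moves", "payload": {
  "plan": "0 0.2 0 0 0 0 1;0 0 0 0 0 0 1"
}}

```text
clock: 5.15
eef_pos: [469.9, 86.9, 75.4]
tcp_rot: [-1.58, 0.007, -0.45]
contact_force: [-0.6, -0.0, 0.2]
opening: 0.002
```

Request:
{"api": "apply_moves", "payload": {
  "plan": "0 0.2 0 0 0 0 1;0 0 0 0 0 0 1"
}}

```text
clock: 5.35
eef_pos: [469.8, 86.9, 73.2]
tcp_rot: [-1.58, 0.007, -0.45]
contact_force: [0.7, -0.2, 0.3]
opening: -0.002
```

Request:
{"api": "apply_moves", "payload": {
  "plan": "0 0.2 0 0 0 0 1;0 0 0 0 0 0 1"
}}

```text
clock: 5.55
eef_pos: [469.8, 86.9, 71.0]
tcp_rot: [-1.58, 0.007, -0.45]
contact_force: [-0.4, -0.2, 0.4]
opening: -0.003
```

Still no force, so I look again before going lower.

```bash
python3 - <<'E'
from h import *
s=r.sense();a=cv2.imread('pics/side0.png');b=r.grab_frame('side')
print(s['eef_pos'],s['wrist_torque'])
def proj(n,X):
    c=r.get_calibration(n); f=210/np.tan(np.radians(c['vertical_fov'])/2)
    return cv2.projectPoints(np.array(X,float).reshape(-1,1,3),cv2.Rodrigues(c['R'])[0],c['t'],np.array([[f,0,c['cx']],[0,f,c['cy']],[0,0,1]]),c['D'])[0].reshape(-1,2)
print(proj('side',[s['eef_pos'],[469.9,86.9,94],[469.9,86.9,82],[469.9,86.9,104]]))
cv2.imwrite('pics/c4.png',np.hstack([cv2.resize(x[180:225,210:250],(400,450),interpolation=0) for x in (a,b)]))
E
```

```text
[469.79076236  86.85189964  70.98533474] [-0.01857418  0.02395454 -0.03348729]
[[228.8147097  208.05009127]
 [228.09203643 203.0362454 ]
 [228.48293219 205.65537281]
 [227.76101361 200.81758735]]
```

View pics/c4.png

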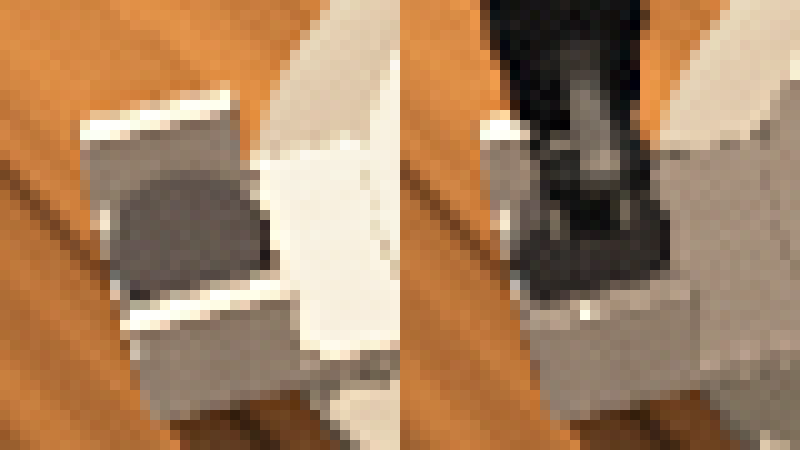

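The tips are at pixel (229,203), on the raised head. The real tip height is about 94 while the readout says 71, an offset of about 22 mm in z. I carry on with small steps until I see contact force.

Request:
{"api": "apply_moves", "payload": {
  "plan": "0 0.15 0 0 0 0 1;0 0 0 0 0 0 1"
}}

```text
clock: 5.8
eef_pos: [470.0, 86.9, 69.5]
tcp_rot: [-1.58, 0.007, -0.45]
contact_force: [-0.4, 0.7, -0.4]
opening: -0.001
```

Request:
{"api": "apply_moves", "payload": {
  "plan": "0 0.15 0 0 0 0 1;0 0 0 0 0 0 1"
}}

```text
clock: 6.0
eef_pos: [470.0, 86.9, 67.9]
tcp_rot: [-1.58, 0.006, -0.45]
contact_force: [0.4, 0.4, -1.1]
opening: 0.0
```

Request:
{"api": "apply_moves", "payload": {
  "plan": "0 0.15 0 0 0 0 1;0 0 0 0 0 0 1"
}}

```text
clock: 6.2
eef_pos: [469.9, 86.8, 66.3]
tcp_rot: [-1.58, 0.007, -0.45]
contact_force: [-0.3, -0.1, -0.2]
opening: -0.002
```

Request:
{"api": "apply_moves", "payload": {
  "plan": "0 0.15 0 0 0 0 1;0 0 0 0 0 0 1"
}}

```text
clock: 6.4
eef_pos: [470.0, 86.8, 64.6]
tcp_rot: [-1.58, 0.006, -0.45]
contact_force: [0.5, 0.6, 0.0]
opening: 0.002
```

Request:
{"api": "apply_moves", "payload": {
  "plan": "0 0.15 0 0 0 0 1;0 0 0 0 0 0 1"
}}

```text
clock: 6.6
eef_pos: [470.0, 86.8, 63.0]
tcp_rot: [-1.58, 0.006, -0.45]
contact_force: [-0.7, -0.8, -0.3]
opening: -0.0
```

```bash
python3 - <<'E'
from h import *
a=cv2.imread('pics/side0.png');b=r.grab_frame('side');s=r.sense()
print(s['eef_pos'],s['contact_force'],s['joint_efforts'])
cv2.imwrite('pics/c5.png',np.hstack([cv2.resize(x[180:225,210:250],(400,450),interpolation=0) for x in (a,b)]))
E
```

```text
[470.00871258  86.8362561   63.11087944] [ 0.23407156  0.57023022 -0.69748662] [-7.37429964e-04 -4.80166948e+01 -2.39650172e+01 -1.43971218e-02
  5.47084410e-02  5.16062926e-05]
```

View pics/c5.png

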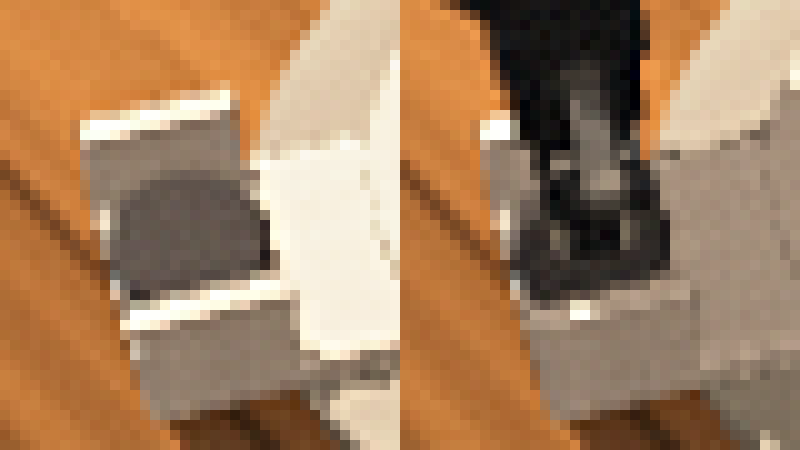

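No contact yet. The lowest visible tip point is a near corner, so the true tip is probably still above the head. I check the TCP readout against the opening pictures, where both views show the open fingers.

```bash
python3 - <<'E'
from h import *
def proj(n,X):
    c=r.get_calibration(n); f=210/np.tan(np.radians(c['vertical_fov'])/2)
    return cv2.projectPoints(np.array(X,float).reshape(-1,1,3),cv2.Rodrigues(c['R'])[0],c['t'],np.array([[f,0,c['cx']],[0,f,c['cy']],[0,0,1]]),c['D'])[0].reshape(-1,2)
z=np.array([.4447,.8957,0]);t=np.array([277.9,559.8,213])
P=[t,t+z*42.5,t-z*42.5]; out=[]
for n,(x0,y0) in(('top',(0,310)),('side',(10,50))):
    p=proj(n,P);print(n,p); im=cv2.imread(f'pics/{n}0.png')[y0:y0+80,x0:x0+80]
    im=cv2.resize(im,(400,400),interpolation=0); im=cv2.convertScaleAbs(im,alpha=1.8,beta=20)
    for q in p: cv2.drawMarker(im,tuple(int(v) for v in (q-[x0,y0])*5),(0,0,255),0,14,1)
    out.append(im)
b=r.grab_frame('side')[150:220,195:265]; out.append(cv2.convertScaleAbs(cv2.resize(b,(400,400),interpolation=0),alpha=1.8,beta=20))
cv2.imwrite('pics/c6.png',cv2.resize(np.hstack(out),(800,267)) if 0 else np.vstack([np.hstack(out[:2]),np.hstack([out[2],out[2]*0])])[:600])
E
```

```text
top [[ 47.93166838 340.43709037]
 [ 33.00915504 331.70928811]
 [ 63.00340843 349.19894807]]
side [[ 72.38393605 113.25925965]
 [ 73.2210391  104.04950924]
 [ 71.5162829  122.89659117]]
```

View pics/c6.png

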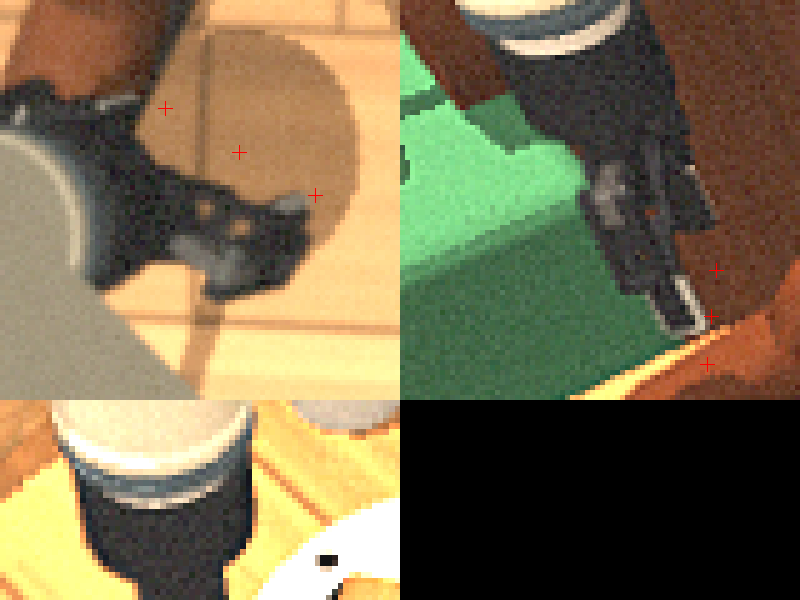

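```bash
python3 - <<'E'
from h import *
def tri(a,b):
    A=[];B=[]
    for n,uv in(('top',a),('side',b)):
        p=cast(n,[uv],0)[0];q=cast(n,[uv],300)[0];d=(q-p)/np.linalg.norm(q-p);M=np.eye(3)-np.outer(d,d);A.append(M);B.append(M@p)
    return np.linalg.lstsq(np.vstack(A),np.hstack(B),rcond=None)[0].round(1), np.round(np.hstack([np.array(a)]),1)
print('expected near finger',np.array([277.9,559.8,213])-42.5*np.array([.4447,.8957,0]))
for t in([60,353],[61,350],[61,357]): print(tri(t,[67.5,115.5]))
E
```

```text
expected near finger [259.00025 521.73275 213.     ]
(array([256.8, 513.7, 246.1]), array([ 60, 353]))
(array([260.1, 514.1, 244. ]), array([ 61, 350]))
(array([252.6, 506. , 253.5]), array([ 61, 357]))
```

The two-view fix puts the fingertips about 32 mm higher than the readout, with the sideways position right within a few mm. Contact should therefore come at a readout just below 63, so I continue gently.

Request:
{"api": "apply_moves", "payload": {
  "plan": "0 0.2 0 0 0 0 1;0 0 0 0 0 0 1"
}}

```text
clock: 6.9
eef_pos: [470.2, 86.9, 61.4]
tcp_rot: [-1.579, 0.006, -0.45]
contact_force: [-1.9, -0.2, 4.2]
opening: 0.002
```

Request:
{"api": "apply_moves", "payload": {
  "plan": "0 0.2 0 0 0 0 1;0 0 0 0 0 0 1"
}}

```text
clock: 7.1
eef_pos: [470.3, 87.0, 59.8]
tcp_rot: [-1.579, 0.006, -0.45]
contact_force: [-1.7, -0.3, 4.5]
opening: -0.001
```

Request:
{"api": "apply_moves", "payload": {
  "plan": "0 0.2 0 0 0 0 1;0 0 0 0 0 0 1"
}}

```text
clock: 7.3
eef_pos: [470.3, 87.1, 58.1]
tcp_rot: [-1.579, 0.006, -0.45]
contact_force: [-1.9, 0.2, 5.2]
opening: 0.001
```

Contact came at a readout of about 62.2, with spring-like force. I press to about 10 mm, a readout near 52.3.

Request:
{"api": "apply_moves", "payload": {
  "plan": "0 0.2 0 0 0 0 1;0 0.2 0 0 0 0 1;0 0.15 0 0 0 0 1;0 0 0 0 0 0 1;0 0 0 0 0 0 1;0 0 0 0 0 0 1"
}}

```text
clock: 7.9
eef_pos: [470.4, 87.4, 54.2]
tcp_rot: [-1.579, 0.006, -0.45]
contact_force: [-2.3, 0.1, 6.4]
opening: -0.002
```

```bash
python3 st.py 469.5 87 52; python3 - <<'E'
import numpy as np
from h import *
from scipy.spatial.transform import Rotation as Ro
s=r.sense();R=Ro.from_euler('xyz',s['tcp_rot']).as_matrix()
p=s['eef_pos'];d=(p-[606.5,28,p[2]])
prev=p
for a in range(6,61,6):
    q=Ro.from_euler('z',a,degrees=True).apply(d)+[606.5,28,p[2]]; print(a,q[:2].round(1),(R.T@(q-prev)/10).round(2)); prev=q
E
```

```text
7.9 [470.44  87.36  54.15] [-1.58  0.01 -0.45] [-2.33  0.06  6.44] -0.0016198658376838653
radius/angle 148.44526239660038 156.4288881049358
tool cm [-0.07  0.22 -0.07]
6 [465.   72.8] [ 0.14  0.01 -1.55]
12 [461.1  57.8] [ 0.3   0.01 -1.52]
18 [458.8  42.4] [ 0.46  0.01 -1.48]
24 [458.1  26.9] [ 0.61  0.01 -1.43]
30 [459.   11.4] [ 0.76  0.01 -1.36]
36 [461.5  -3.9] [ 0.9   0.   -1.27]
42 [465.7 -18.9] [ 1.02  0.   -1.17]
48 [471.3 -33.4] [ 1.14  0.   -1.06]
54 [478.5 -47.2] [ 1.24 -0.   -0.93]
60 [487.1 -60.2] [ 1.34 -0.   -0.79]
```

Request:
{"api": "apply_moves", "payload": {
  "plan": "0 0.2 0 0 0 0 1;0 0.1 0 0 0 0 1;0 0 0 0 0 0 1;0 0 0 0 0 0 1"
}}

```text
clock: 8.3
eef_pos: [470.5, 87.6, 52.4]
tcp_rot: [-1.578, 0.006, -0.451]
contact_force: [-2.1, -0.3, 6.9]
opening: 0.003
```

Request:
{"api": "apply_moves", "payload": {
  "plan": "0.05 0 -0.5 0 0 0 1;0.05 0 -0.5 0 0 0 1;0.05 0 -0.5 0 0 0 1;0 0 0 0 0 0 1;0 0 0 0 0 0 1"
}}

```text
clock: 8.8
eef_pos: [466.0, 73.9, 54.3]
tcp_rot: [-1.576, 0.005, -0.451]
contact_force: [-3.0, 1.6, 6.4]
opening: -0.001
```

```bash
python3 st.py 461.1 57.8 52.2
```

```text
8.8 [465.99  73.94  54.25] [-1.58  0.01 -0.45] [-3.05  1.64  6.42] -0.0011536369870512948
radius/angle 147.82763411706637 161.89254410336736
tool cm [ 0.26  0.21 -1.67]
```

```bash
cat > ang.py <<'E'
# table angle (mod 60 deg) against the first picture, from the heels' 6-fold phase in the top view
from h import *
C=np.array([606.5,28])
def phase(im,z=100):
    v,u=np.mgrid[185:250,235:320]; P=cast('top',np.c_[u.ravel(),v.ravel()],z)[:,:2]-C
    rad=np.hypot(*P.T); th=np.arctan2(P[:,1],P[:,0]); a=abs(th)
    ok=(rad>35)&(rad<80)&(a>np.pi/6)&(a<np.pi/2)
    sat=cv2.cvtColor(im,cv2.COLOR_BGR2HSV)[v,u,1].ravel().astype(float)
    w=(sat>90)*1.
    return [np.degrees(np.angle(np.sum(w[m]*np.exp(6j*th[m]))))/6 for m in(ok&(th>0),ok&(th<0))]
a=phase(cv2.imread('pics/top0.png')); b=phase(r.grab_frame('top'))
print('base',np.round(a,1),'turn mod 60',np.round((np.array(b)-a)%60,1))
E
python3 ang.py
```

```text
base [6.1 6.3] turn mod 60 [5.4 4.8]
```

Request:
{"api": "apply_moves", "payload": {
  "plan": "0 0.2 0 0 0 0 1;0 0.15 0 0 0 0 1;0 0 0 0 0 0 1"
}}

```text
clock: 9.15
eef_pos: [466.0, 74.0, 51.7]
tcp_rot: [-1.576, 0.005, -0.451]
contact_force: [-1.6, 0.1, 6.4]
opening: -0.004
```

The table follows the hand: about 5.2° turned against 5.5° of hand travel. I continue.

Request:
{"api": "apply_moves", "payload": {
  "plan": "0.1 0.06 -0.5 0 0 0 1;0.1 0.06 -0.5 0 0 0 1;0.1 0.06 -0.5 0 0 0 1;0.15 0.06 -0.5 0 0 0 1;0.15 0.06 -0.5 0 0 0 1;0.15 0.06 -0.5 0 0 0 1;0 0.05 0 0 0 0 1;0 0 0 0 0 0 1"
}}

```text
clock: 9.95
eef_pos: [460.9, 44.0, 50.9]
tcp_rot: [-1.573, 0.003, -0.451]
contact_force: [-2.1, 0.6, 6.8]
opening: -0.005
```

```bash
python3 ang.py; python3 st.py 459 11.4 52
```

```text
base [6.1 6.3] turn mod 60 [16.9 16.9]
10.0 [460.93  43.96  50.89] [-1.57  0.   -0.45] [-1.85 -0.17  7.68] 9.312862106422883e-05
radius/angle 146.4449325229418 173.74387511416492
tool cm [ 1.25 -0.11 -3.01]
```

Request:
{"api": "apply_moves", "payload": {
  "plan": "0.15 0.03 -0.5 0 0 0 1;0.15 0.03 -0.5 0 0 0 1;0.2 0.03 -0.5 0 0 0 1;0.2 0.03 -0.5 0 0 0 1;0.25 0.03 -0.5 0 0 0 1;0.25 0.03 -0.5 0 0 0 1;0.3 0.03 -0.42 0 0 0 1;0.3 0.03 -0.42 0 0 0 1;0.3 0.03 -0.42 0 0 0 1;0 0 0 0 0 0 1;0 0 0 0 0 0 1"
}}

```text
clock: 11.1
eef_pos: [465.2, -4.7, 52.7]
tcp_rot: [-1.568, -0.003, -0.451]
contact_force: [-2.5, 0.0, 5.9]
opening: -0.0
```

```bash
python3 ang.py; python3 st.py 471.3 -33.4 52
```

```text
base [6.1 6.3] turn mod 60 [36.  35.5]
11.15 [465.24  -4.7   52.73] [-1.57 -0.   -0.45] [-1.66 -0.92  5.92] -0.0013291036134058516
radius/angle 144.99562540908394 193.03261047261418
tool cm [ 1.79  0.07 -2.32]
```

Request:
{"api": "apply_moves", "payload": {
  "plan": "0.25 0.08 -0.42 0 0 0 1;0.28 0.05 -0.4 0 0 0 1;0.3 0.05 -0.4 0 0 0 1;0.3 0.05 -0.38 0 0 0 1;0.32 0.05 -0.36 0 0 0 1;0.34 0.05 -0.34 0 0 0 1;0 0 0 0 0 0 1;0 0 0 0 0 0 1"
}}

```text
clock: 11.95
eef_pos: [475.8, -34.6, 53.1]
tcp_rot: [-1.565, -0.01, -0.45]
contact_force: [-3.3, -0.1, 6.3]
opening: 0.001
```

```bash
python3 ang.py; python3 st.py 478.5 -47.2 55.5
```

```text
base [6.1 6.3] turn mod 60 [47.6 47.8]
12.0 [475.85 -34.6   53.13] [-1.57 -0.01 -0.45] [-2.01 -1.45  7.13] -0.0012280067592372542
radius/angle 144.8699090294906 205.60105735388862
tool cm [ 0.79 -0.23 -1.02]
```

Request:
{"api": "apply_moves", "payload": {
  "plan": "0.32 0.1 -0.26 0 0 0 1;0.33 0.06 -0.25 0 0 0 1;0.34 0.06 -0.24 0 0 0 1;0.34 0.06 -0.22 0 0 0 1;0.35 0.06 -0.21 0 0 0 1;0 0 0 0 0 0 1;0 0 0 0 0 0 1"
}}

```text
clock: 12.7
eef_pos: [487.2, -54.1, 52.4]
tcp_rot: [-1.566, -0.013, -0.449]
contact_force: [-2.2, -0.3, 8.3]
opening: 0.004
```

```bash
python3 ang.py; python3 st.py 487 -60 52
```

```text
base [6.1 6.3] turn mod 60 [56.4 56.6]
12.75 [487.32 -54.14  52.52] [-1.57 -0.01 -0.45] [-2.24 -1.12  5.99] -0.0005708375501045329
radius/angle 144.74478346141476 214.57460448136533
tool cm [ 0.22  0.05 -0.54]
```

Request:
{"api": "apply_moves", "payload": {
  "plan": "0.35 0.06 -0.19 0 0 0 1;0.35 0.06 -0.18 0 0 0 1;0 0 0 0 0 0 1;0 0 0 0 0 0 1"
}}

```text
clock: 13.15
eef_pos: [492.7, -61.5, 52.9]
tcp_rot: [-1.567, -0.014, -0.448]
contact_force: [-2.0, -1.0, 6.6]
opening: 0.004
```

```bash
python3 ang.py; python3 st.py
```

```text
base [6.1 6.3] turn mod 60 [59.8 59.8]
13.2 [492.76 -61.52  52.94] [-1.57 -0.01 -0.45] [-2.02 -1.83  6.14] 0.00032691884148528005
radius/angle 144.74627516832282 218.20445271665628
```

The table is at 59.8°. I ease straight up. If the pin enters the hole, the spring force will last past the 7 mm rubbing height.

Request:
{"api": "apply_moves", "payload": {
  "plan": "0 -0.2 0 0 0 0 1;0 -0.2 0 0 0 0 1;0 -0.15 0 0 0 0 1;0 0 0 0 0 0 1;0 0 0 0 0 0 1"
}}

```text
clock: 13.7
eef_pos: [493.1, -62.1, 59.8]
tcp_rot: [-1.567, -0.015, -0.448]
contact_force: [-1.8, -1.1, 3.9]
opening: 0.001
```

```bash
python3 ang.py; python3 st.py
```

```text
base [6.1 6.3] turn mod 60 [0.2 0.1]
13.75 [493.15 -62.09  59.79] [-1.57 -0.02 -0.45] [-2.28 -0.08  5.38] -0.0015369380760655118
radius/angle 144.79485787878275 218.4781975657012
```

The force is still 4–5 N at only about 2.4 mm pressed, so the pin is in the hole. I lift clear and back off so the top view opens up.

Request:
{"api": "apply_moves", "payload": {
  "plan": "0 -0.3 0 0 0 0 1;0 -0.5 0 0 0 0 1;0 -1 0 0 0 0 1;0 -1.5 0 0 0 0 1;0 -2 0 0 0 0 1;0 -2 0 0 0 0 1;0 -2 0 0 0 0 1;0 -2 0 0 0 0 1;0 -1 0 0 0 0 1;-2 0 0 0 0 0 1;-3 0 0 0 0 0 1;-3 0 0 0 0 0 1;-3 0 0 0 0 0 1;-2 0 0 0 0 0 1;0 0 0 0 0 0 1;0 0 0 0 0 0 1"
}}

```text
clock: 15.35
eef_pos: [369.3, -3.6, 189.3]
tcp_rot: [-1.566, -0.017, -0.449]
contact_force: [0.1, 0.7, 0.3]
opening: 0.002
```

```bash
python3 ang.py; python3 st.py; python3 - <<'E'
from h import *
a=r.grab_frame('top');b=r.grab_frame('side')
cv2.imwrite('pics/end.png',np.hstack([cv2.resize(a[120:340,120:450],(480,320)),cv2.resize(b[140:290,190:340],(320,320))]))
a0=cv2.imread('pics/top0.png'); 
for nm,(x0,y0,x1,y1) in dict(last=(130,205,170,305),tin=(170,158,204,190),jar=(384,172,414,204),hammer=(400,215,440,318)).items():
    print(nm,cv2.absdiff(a,a0)[y0:y1,x0:x1].mean().round(2))
E
```

```text
base [6.1 6.3] turn mod 60 [ 0.2 60. ]
15.4 [369.28  -3.68 189.24] [-1.57 -0.02 -0.45] [-1.11  1.    0.39] 0.002174949237532179
radius/angle 239.3213130778147 187.60667185556164
last 4.8
tin 2.79
jar 2.59
hammer 2.69
```

View pics/end.png

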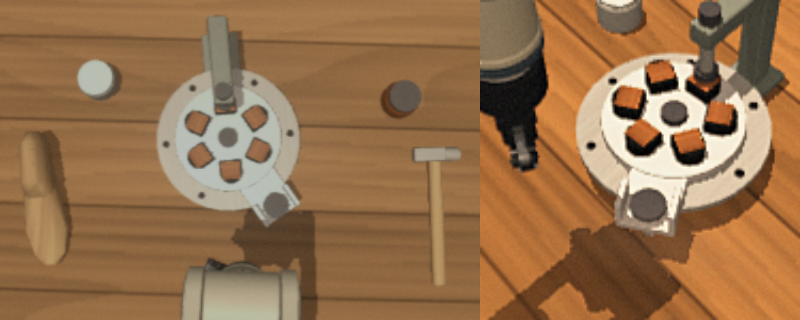

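The housing now sits one hole on anticlockwise, with the head near (275,205) in the top part, the hand clear, and the loose things where they were. I run a quick two-view height check of the head, then hand in.

```bash
python3 - <<'E'
from h import *
for n,box in(('top',(290,248,326,275)),('side',(254,220,288,248))):
    for b in blobs(n,r.grab_frame(n),box,(0,0,0),(180,255,120),60): print(n,b[0],b[3].round(1),[cast(n,[b[3]],z)[0,:2].round(1) for z in(87,94)])
r.sign_off()
E
```

```text
top 376 [312.7 264.6] [array([476.5, -70.9]), array([476.5, -70.5])]
top 93 [294.  269.8] [array([461.7, -22.4]), array([461.8, -22.3])]
side 219 [268.4 235.9] [array([487.7, -62.2]), array([484.9, -65.6])]
side 78 [284.3 241.2] [array([ 508.3, -101.1]), array([ 505.3, -104.2])]
the job is handed in; nothing more can be done
```

I pressed the plunger head about 10 mm, turned the table anticlockwise one hole, let the pin spring into that hole, and lifted the hand clear. The job was handed in at about 15.5 s on the robot's clock; no verdict was reported.

**Table angle:** the heel pattern in the top view reads 60.0° and 60.2° (1.047 rad is 60°). It can only be read to the nearest 60°, but the last picture shows the housing one hole further round.

**Plunger lock:** while I was letting go, the spring still pushed at 4–5 N with the head only about 2.4 mm down. That is well above the 7 mm height at which the pin rubs under the plate, so the pin was in the hole. I then lifted off, and the force fell to noise.

**Loose things and hand:** the hammer, last, jar and tin show no visible shift in the last picture, and the hand is about 190 mm up by its readout, back toward the robot.

**What disagreed or failed:**
- **Height readout:** the hand's height read about 32 mm lower than the true fingertip height. I noticed this because there was no contact force where there should have been, and worked from the first measured contact instead.
- **Head height check:** the final two-view check of the head's height was inconclusive. The top view's colour mask ran into shadow, so its position was off by about 10 mm. The side view alone put the head within about 5 mm of where it should be.

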